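# Free a monitor's docking carriage with its spring plunger and dock it

### The job

Pull up the spring plunger's T-handle, twist it anticlockwise into its rest notch and let go, so that the plunger stays up by itself. Then push the freed carriage with its air monitor fully home against the test port and leave it there, with the plunger still parked. Do not strain the plunger or ram the port, and leave the loose things around them where they are.

Things in the scene. Friction and masses are not known exactly. Their poses are not given: they have to be found in the camera images.
- fixture: Docking fixture bolted to the bench: base plate 240 (x) x 420 (y) x 12 mm, origin under its centre at bench level, z up. A carriage with a grey air monitor (90 x 100 x 55 mm, top 81 mm above the bench) slides along the fixture's +y to the test port. A bridge at x -70, y 0 mm holds the spring plunger; its pin locks the carriage through a hole in the side wing.
- handle (a point): Centre of the plunger's black T-handle: bar 44 mm long, 12 thick, 18 high, on a 10 mm stem with a vertical axis at fixture x -70, y 0; at rest 116 mm above the bench. The bar runs along the point's y (at rest the fixture's y): pinch it along x. Below it a steel collar, 38 mm diameter, top 69 to 86 mm above the bench: keep the fingers clear of it. The monitor begins 45 mm to +x of the axis.
- tbar: T-handle and stem with cross lugs in the collar's slots; origin on its axis, at bench level at rest. Pull it up 10 to 26 mm (varies with how far the collar is screwed in: feel) until the lugs clear the slot; a hard stop is 2 mm above that. Then turn it anticlockwise over a flat land; at 1.31 rad the lugs drop 3 mm into the rest notch; a wall follows at 1.4. Lugs and collar bear under 18 N.
- lift (a joint): Height of the plunger above rest, m; 0: pin fully down in the carriage. A spring pulls it down with about 4 N at 0, growing 0.2 N per mm (8 N at 20 mm), plus about 1 N of weight. Parked in the notch it reads 0.007 to 0.023 (varies with the collar). The pin is clear of the carriage from 0.006 up.
- knob (a joint): Turn of the T-handle, rad, growing anticlockwise seen from above. About 0 at rest (the slot gives 0.1 of play either way); 1.31 in the middle of the rest notch (0.1 of play either way).
- push_tab (a point): Centre of the upright steel tab at the carriage's rear (-y) end: 34 mm (x) x 12 mm (y) x 45 mm high, top 71 mm above the bench; its axes are the fixture's. 34 mm of free room between it and the monitor, open base plate behind it (-y). Push it along the fixture's +y, or pinch it along y.
- carriage (a joint): Travel of the carriage along the fixture's +y, m: about 0 where the plunger locks it (1 mm of play), 0.052 fully home, where the monitor's inlet meets the seal of the test port. It slides with about 2.5 N of friction and stays where it is left.
- tray: The carriage's upper part with monitor, side wing and push tab; moves with the carriage; axes and origin are those of the fixture when the carriage is at 0.
- port: Test port: grey block 100 x 50 x 68 mm standing on the fixture plate at fixture x = 20 mm, y = 140 mm, with a rubber seal towards the carriage; its axes and origin are those of the fixture. The inlet may be pressed on it with less than 25 N.
- tape: Bystander: roll of white tape, 100 mm diameter, 25 mm high, lying flat; origin under its centre.
- jar: Bystander: small amber jar with white cap, 44 mm diameter, 55 mm high; origin under its centre.
- wrench: Bystander: 150 mm wrench lying behind the fixture.
- nozzle: Bystander: spare brass nozzle, 28 mm diameter, 32 mm high, standing on the fixture plate; origin under its centre.
- blank: Bystander: black rubber blanking plug, 26 mm diameter, 22 mm high, standing on the fixture plate; origin under its centre.
- adapter: Bystander: black mains adapter, 50 x 75 x 30 mm; origin under its centre.
- sampler: Bystander: loose small grey monitor, 85 x 100 x 55 mm; origin under its centre.

How it is judged:
By the outcome, as a careful person would: the job done as asked, in the order asked, and still so for the second after the job is handed in, with the robot touching nothing.
It also fails if it takes over 64 s, if anything falls off the work surface, if the arm or the gripper's body presses on something with over 40 N, if the wrist force passes 120 N, or if a joint passes its speed limit or range.

### The arm

A 6-joint arm with a two-finger parallel gripper is mounted at the origin on the work surface. World frame = base frame: x ahead of the robot, y to its left, z up, the work surface at z = 0. Lengths are in m, angles in rad, forces in N, time in s.
With the tool pointing down it reaches from about 0.35 to 0.975 m from the base axis. Payload 4.9 kg.
Tool frame: the origin (TCP) lies midway between the tips of the shut fingers; the grasp point (between the pads) lies 19 mm behind it; z points along the fingers, y is the direction in which the jaws open and shut (so a half turn about z gives the same grasp; the last joint's range is limited). The gripper opens to 85 mm and grips with 20 to 120 N. Pads are 22 mm wide; open, the fingers measure 114 mm over their backs; the gripper's body (76 mm by 85 mm) begins 54 mm behind the grasp point. The pads swing forward as they close: fully open they stand 13 mm farther back than shut.
Start: joints at [-1.251, 0.053, 1.613, -0, 1.476, -0.119], TCP at [0.266, -0.566, 0.231] pointing down, gripper open.
Joint ranges: [-3.01, 3.01], [-1.01, 2.22], [0.06, 2.58], [-1.02, 4.17], [0.09, 2.62], [-3.14, 3.14]. Speed limits (rad/s): [2.57, 2.57, 3.14, 3.14, 3.14, 3.14].

### API

Orientations are given as a rotation vector (axis times angle).
In Python, from station import ctrl gives the robot as it stands.
- The arm moves only by the shell command python3 -m jog 'ROWS' [FORCE]. ROWS is JSON, one flat list of numbers, 7 for each row, row after row: the opening, from 0 (shut) to 1 (fully open), then the shift along the tool's x, y, z in m, then the turn, a rotation vector about the tool's x, y, z in degrees. A call has 1 to 10 rows; each row shifts and turns the commanded pose from where the row before left it, along the tool's axes as they then stand; what a row does not reach is not made up. A row lasts 1/8 s, in which the tool goes at most 62.5 mm and 10.7 degrees, less where a joint would pass 70% of its speed; a pose out of reach is approached as far as the arm can. A call with a gripper value outside its range is refused whole. The fingers move at their own pace and stop on an object; FORCE is the grip in N (left out, the last holds). Time passes only in rows, so rows that do not move let the fingers close. It gives the time, the measured TCP pose, the force and the opening at its end, in the units of the state.
- ctrl.get_obs(): the state, without advancing time (a new reading comes with each control period).
- ctrl.get_image(name): name is "side" or "top" or "wrist"; returns a dict with "image" (480x640x3 uint8, blue, green, red), "camera_matrix" (3x3 intrinsics, pixels), "dist_coeffs" ([k1, k2, p1, p2, k3] as OpenCV has them; the pictures are not rectified), "rvec" (rotation vector, rad) and "tvec" (3), from world to camera coordinates, as OpenCV has them; the wrist camera has in their place "mount" (4x4, takes a point from camera to tool coordinates, whose origin is the TCP and whose axes are the flange's). Camera axes: x right, y down, z forward; pixel columns grow to the right and rows downward; lengths in m; the calibration is good to about 2 mm. A picture is of the moment at which its call begins: read the wrist's pose just before it. There is no depth.
- ctrl.finish_job(): hands the job in, once; it reports no verdict.
Trained networks look in a picture, given as the dict that the camera call returned (one of the last four; its "shot" number tells which), for a name from the list of things; names that differ only in an ending like _2 or _b are one class to them, and where a whole thing is asked for, a point or a joint stands for the part that bears it (a point fixed in the world has none). Each returns a list of dicts, best first, with "p" (0 to 1); they miss things now and then, are a little off and sometimes report something else, mostly with a low value. They report only what shows in the picture. A call takes as long as a camera call.
- ctrl.boxes_of(target, picture): "box" ([centre column, centre row, width, height] in pixels, round what is visible of it).
The state is a dict: "t": time; "q": joint angles; "dq": joint speeds; "effort": joint torques, N m; "tool_pos": TCP position; "tool_rot": TCP orientation; "contact_force": force on the tool from outside, world axes, zero at the start; "wrist_torque": the same for the moment, N m; "opening": finger opening in m.
Only numpy, scipy, OpenCV 4.12 (cv2) and the standard library are available. Lean on these libraries where they do the work, as an engineer would, in place of code of your own. Each camera call takes 0.05 s, during which the arm holds its last target. There are 200 camera calls.

## Working session

There is one attempt and no reset: what is moved stays moved. The work goes in short steps, Python scripts to look and compute and a shell command to move; the robot and the scene stay as the last step left them, time stands still between calls to the robot, and variables do not carry over. Pictures are saved under pics/ and viewed, about 8 in all and at most 12, crops included, and the job is handed in when it is done.

```bash
mkdir -p pics; ls; python3 - <<'E'
from station import ctrl
import cv2
print(ctrl.get_obs())
for n in ["side","top"]:
    p=ctrl.get_image(n); cv2.imwrite(f"pics/{n}0.png",p["image"])
    print(n,p["camera_matrix"],p["dist_coeffs"],p["rvec"],p["tvec"])
    for t in ["fixture","handle","push_tab","port","tray","nozzle","blank"]:
        print(t,[(round(d["p"],2),[round(float(x)) for x in d["box"]]) for d in ctrl.boxes_of(t,p)[:2]])
E
```

```text
pics
{'t': 0.0, 'q': array([-1.25098748e+00,  5.33426224e-02,  1.61429991e+00,  1.18172203e-05,
        1.47601899e+00, -1.18988697e-01]), 'dq': array([-0.000796  , -0.00201389, -0.00025414,  0.00060114, -0.0003529 ,
       -0.00052372]), 'effort': array([ 7.92059072e-04, -3.93679941e+01, -3.70175457e+01, -2.35314377e-05,
        7.08013598e-03, -1.96632151e-06]), 'tool_pos': array([ 0.2653422 , -0.56518224,  0.23006833]), 'tool_rot': array([-3.06427402e+00, -6.83295177e-01,  3.07175054e-04]), 'contact_force': array([-0.45330707, -0.04204635,  0.67522789]), 'wrist_torque': array([0.00653594, 0.01819481, 0.04880028]), 'opening': 0.08583576028480439}
side [[469.66252014   0.         316.13470277]
 [  0.         469.66252014 245.04003172]
 [  0.           0.           1.        ]] [-0.04037495  0.          0.          0.          0.        ] [ 0.46165215 -2.60595752  1.36880979] [0.56878185 0.20692638 1.04316028]
fixture [(0.82, [330, 306, 175, 135])]
handle [(0.48, [347, 250, 8, 13]), (0.43, [367, 271, 9, 15])]
push_tab [(0.74, [335, 283, 63, 59]), (0.45, [345, 253, 7, 7])]
port [(0.23, [332, 306, 172, 132])]
tray [(0.83, [336, 285, 62, 60])]
nozzle [(0.47, [347, 251, 10, 13])]
blank [(0.68, [326, 345, 15, 16])]
top [[532.2896748    0.         319.99549897]
 [  0.         532.2896748  231.57786889]
 [  0.           0.           1.        ]] [-0.10612101  0.          0.          0.          0.        ] [ 2.16164523 -2.19492395  0.0875269 ] [0.00565393 0.64180154 1.77685544]
fixture [(0.76, [307, 266, 137, 104]), (0.31, [311, 261, 45, 39])]
handle [(0.48, [298, 289, 13, 3]), (0.31, [300, 288, 10, 5])]
push_tab [(0.9, [314, 264, 46, 37])]
port [(0.62, [266, 248, 28, 29])]
tray [(0.71, [314, 270, 46, 52])]
nozzle [(0.41, [352, 254, 3, 8])]
blank [(0.46, [252, 273, 7, 8])]
```

```bash
python3 - <<'E'
import cv2,numpy as np
a=cv2.imread("pics/top0.png");b=cv2.imread("pics/side0.png")
a=cv2.resize(a[200:340,220:400],None,fx=4.4,fy=4.4,interpolation=3)[:600,:792]
b=cv2.resize(b[190:400,210:470],None,fx=2.85,fy=2.85,interpolation=3)
cv2.imwrite("pics/t1.png",a);cv2.imwrite("pics/s1.png",b)
E
```

```text
(no output)
```

View pics/t1.png

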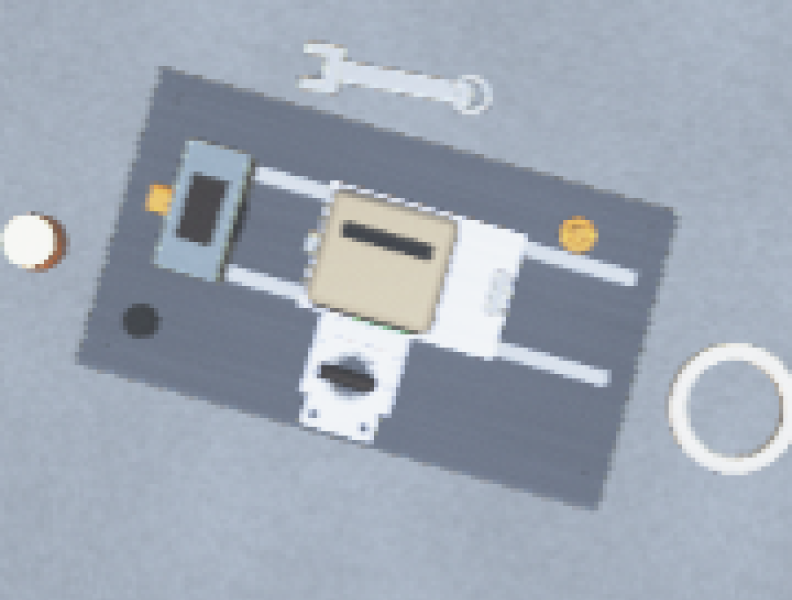

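View pics/s1.png

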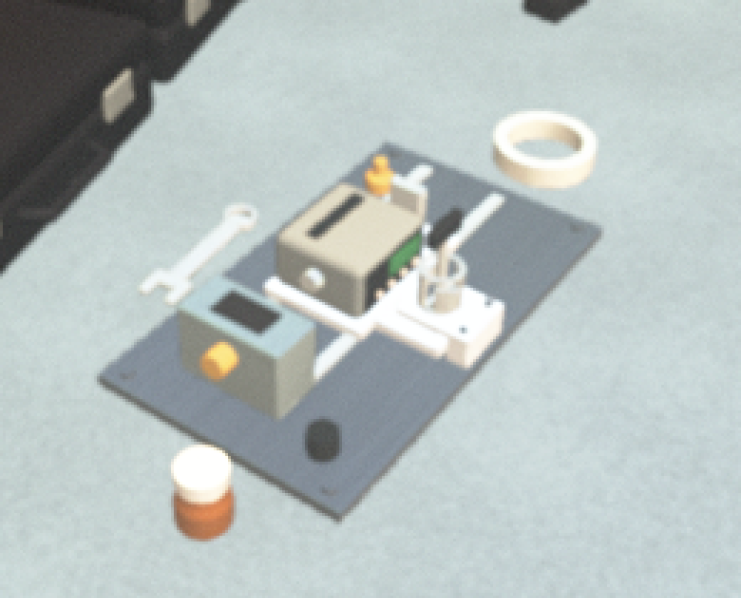

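Top view: plate corners at crop (162,67),(678,210),(600,510),(78,362), with the handle at (346,377). The port is on the left and the brass nozzle is near the tab's side at (578,235). Side view: the same corners at (388,143),(602,231),(340,519),(100,380), handle at (444,229). I'll fit the fixture pose from these.

```bash
cat > h.py <<'E'
import numpy as np,cv2
from scipy.optimize import least_squares
from scipy.spatial.transform import Rotation as R
def f2w(p,P):
    c,s=np.cos(p[2]),np.sin(p[2]); P=np.atleast_2d(np.array(P,float))
    return np.c_[P[:,0]*c-P[:,1]*s+p[0],P[:,0]*s+P[:,1]*c+p[1],P[:,2]]
def proj(cam,X): return cv2.projectPoints(X,cam["rvec"],cam["tvec"],cam["camera_matrix"],cam["dist_coeffs"])[0][:,0]
E
python3 - <<'E'
from h import *
from station import ctrl
F=[[.12,.21,.012],[.12,-.21,.012],[-.12,-.21,.012],[-.12,.21,.012],[-.07,0,.125]]
t=(np.array([[162,67],[678,210],[600,510],[78,362],[346,377]])+.5)/4.4-.5+[220,200]
s=(np.array([[100,380],[388,143],[602,231],[340,519],[444,222]])+.5)/2.85-.5+[210,190]
T=ctrl.get_image("top");S=ctrl.get_image("side")
res=lambda p:np.r_[proj(T,f2w(p,F))-t,proj(S,f2w(p,F))-s].ravel()
best=min((least_squares(res,[.6,-.1,y]) for y in np.arange(0,6.3,.7)),key=lambda r:r.cost)
p=best.x;print(p,best.fun.reshape(-1,2).round(1))
np.save("p.npy",p)
for n,P in dict(handle=[-.07,0,.116],z=[0,0,0],tab=[0.02,-.1,.05]).items():print(n,f2w(p,P))
for t_ in ["push_tab"]:
  for c,n in((T,"top"),(S,"side")):
    print(n,[(round(d["p"],2),[round(float(x),1) for x in d["box"]]) for d in ctrl.boxes_of(t_,c)[:2]])
# tab from pixels: top crop (499,292) side crop top (408,193)
tp=(np.array([499,292])+.5)/4.4-.5+[220,200];sp=(np.array([408,190])+.5)/2.85-.5+[210,190]
r=least_squares(lambda q:np.r_[proj(T,f2w(p,[[q[0],q[1],.071]]))[0]-tp,proj(S,f2w(p,[[q[0],q[1],.071]]))[0]-sp],[0,-.1]);print("tab fix",r.x,r.fun)
o=ctrl.get_obs();m=R.from_rotvec(o["tool_rot"]).as_matrix();print(m.round(3),o["tool_pos"])
E
```

```text
[0.52927777 0.04835992 5.99749557] [[-0.9  0.1]
 [ 0.2  0.3]
 [-0.6  0.4]
 [-1.2  0.7]
 [-0.2  0.4]
 [-1.6 -1.2]
 [-0.6 -0.7]
 [ 0.6 -1.2]
 [ 0.4 -0.7]
 [ 0.5 -0.1]]
handle [[0.46211504 0.06808727 0.116     ]]
z [[0.52927777 0.04835992 0.        ]]
tab [[ 0.52028519 -0.05322322  0.05      ]]
top [(0.83, [312.2, 268.4, 43.5, 52.7])]
side [(0.75, [336.8, 283.7, 61.2, 61.6])]
tab fix [ 0.01881068 -0.08816554] [-1.14371828  0.48287732 -0.03106411 -1.62240798]
[[ 0.905  0.425  0.   ]
 [ 0.425 -0.905 -0.   ]
 [ 0.     0.    -1.   ]] [ 0.26553557 -0.56576802  0.23132608]
```

Fixture yaw is -16.4°, with the handle at about (0.462, 0.068). I'll move above it.

```bash
python3 -m jog '[1,0.037,-0.041,0,0,0,0, 1,0.037,-0.041,0,0,0,0, 1,0.037,-0.041,0,0,0,0, 1,0.037,-0.041,0,0,0,0, 1,0.037,-0.041,0,0,0,0, 1,0.037,-0.041,0,0,0,0, 1,0.037,-0.041,0,0,0,0, 1,0.037,-0.041,0,0,0,0, 1,0.037,-0.041,0,0,0,0, 1,0.037,-0.041,0,0,0,0]'
python3 -m jog '[1,0.037,-0.041,0,0,0,0, 1,0.037,-0.041,0,0,0,0, 1,0,0,0,0,0,-10, 1,0,0,0,0,0,-10, 1,0,0,0,0,0,-10, 1,0,0,0,0,0,-10, 1,0,0,0,0,0,-8.4, 1,0,0,0,0,0,0, 1,0,0,0,0,0,0]'
cat >> h.py <<'E'
def wcam(ctrl):
    o=ctrl.get_obs(); w=ctrl.get_image("wrist")
    T=np.eye(4);T[:3,:3]=R.from_rotvec(o["tool_rot"]).as_matrix();T[:3,3]=o["tool_pos"]
    C=np.linalg.inv(T@np.array(w["mount"]))
    w["rvec"]=cv2.Rodrigues(C[:3,:3])[0];w["tvec"]=C[:3,3].copy()
    return o,w
def st(o,p):
    m=R.from_rotvec(o["tool_rot"]).as_matrix()
    c,s=np.cos(p[2]),np.sin(p[2]); d=o["tool_pos"]-[p[0],p[1],0]
    fx=np.array([c*d[0]+s*d[1],-s*d[0]+c*d[1],d[2]])
    print("t",round(o["t"],2),"tcp in fixture",fx.round(4),"tool y yaw rel fix x",np.degrees(np.arctan2(m[1,1],m[0,1])-p[2]).round(2),"F",o["contact_force"].round(1),"M",o["wrist_torque"].round(2),"op",round(o["opening"],4),"q6",o["q"][5].round(2))
    return m
E
python3 - <<'E'
from h import *
from station import ctrl
p=np.load("p.npy");o,w=wcam(ctrl);print(st(o,p).round(3))
im=w["image"].copy()
cv2.imwrite("pics/w1raw.png",im)
P=f2w(p,[[-.07,.022,.125],[-.07,-.022,.125],[-.07,0,.125],[-.02,-.05,.081],[-.02,.05,.081],[.02,-.09,.071],[.02,-.09,.012],[.003,-.096,.071],[.037,-.096,.071]])
for i,u in enumerate(proj(w,P)):
    print(i,u.round(0)); cv2.drawMarker(im,tuple(int(x) for x in u),(0,0,255),0,12,1)
cv2.imwrite("pics/w1.png",im)
for n in ["handle","push_tab"]:print(n,[(round(d["p"],2),[round(float(x)) for x in d["box"]]) for d in ctrl.boxes_of(n,w)[:2]])
E
```

```text
t: 2.25
tool_pos: [0.4266, -0.0357, 0.2317]
tool_rot: [3.066, 0.683, 0.002]
contact_force: [0.7, -0.6, 0.9]
opening: 0.0853
t: 3.38
tool_pos: [0.4585, 0.0682, 0.2314]
tool_rot: [2.518, 1.878, 0.0]
contact_force: [0.6, -0.7, -1.0]
opening: 0.0855
t 3.38 tcp in fixture [-0.0736 -0.0009  0.2314] tool y yaw rel fix x -360.21 F [ 0.6 -0.7 -1. ] M [ 0.01 -0.    0.06] op 0.0855 q6 0.28
[[ 0.285  0.958  0.   ]
 [ 0.958 -0.285 -0.   ]
 [ 0.     0.    -1.   ]]
0 [326. 207.]
1 [325. 270.]
2 [326. 239.]
3 [385. 282.]
4 [392. 158.]
5 [427. 319.]
6 [411. 291.]
7 [407. 326.]
8 [446. 325.]
handle [(0.91, [327, 229, 22, 78])]
push_tab [(0.79, [402, 236, 197, 181])]
```

View pics/w1.png

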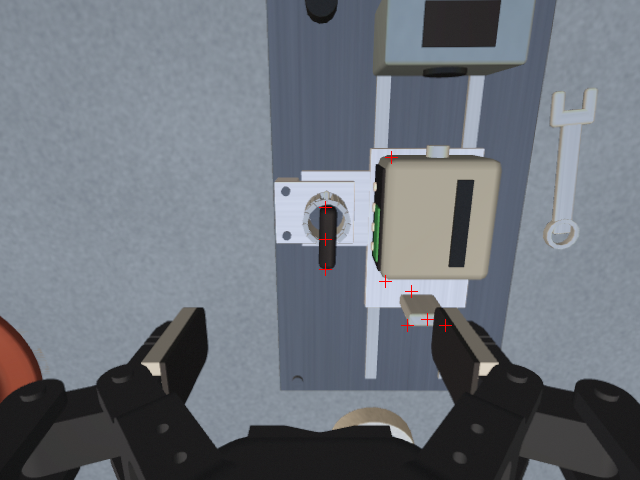

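The model overlays the handle well (bar centre at about (327,238), predicted (326,239)). Going down and closing gently.

```bash
python3 -m jog '[1,0.001,0.0035,0.03,0,0,0, 0.5,0,0,0.04,0,0,0, 0.5,0,0,0.04,0,0,0, 0.5,0,0,0.021,0,0,0, 0.5,0,0,0,0,0,0, 0.5,0,0,0,0,0,0]' 25
python3 - <<'E'
from h import *
from station import ctrl
p=np.load("p.npy");o,w=wcam(ctrl);st(o,p);cv2.imwrite("pics/w2.png",w["image"])
E
```

```text
t: 4.28
tool_pos: [0.4629, 0.0682, 0.1016]
tool_rot: [2.516, 1.88, 0.002]
contact_force: [-0.3, -0.7, -0.3]
opening: 0.0426
t 4.28 tcp in fixture [-0.0692  0.0004  0.1016] tool y yaw rel fix x -360.11 F [-0.3 -0.7 -0.3] M [-0.06  0.05 -0.05] op 0.0426 q6 0.27
```

View pics/w2.png

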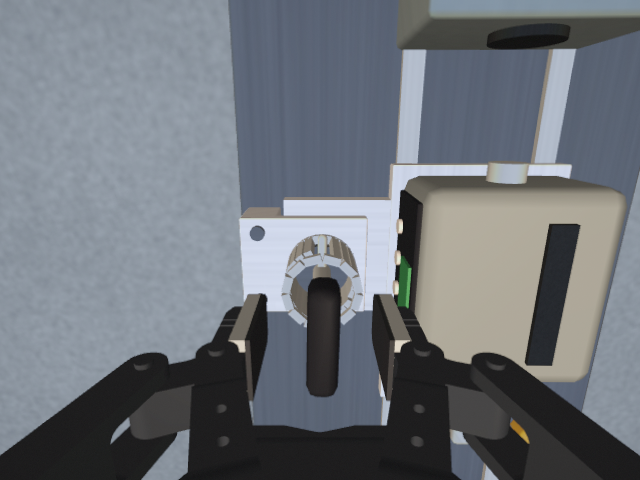

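The bar (column 323) sits between the pads (inner edges at about 266 and 373). Closing.

```bash
python3 -m jog '[0,0,0,0,0,0,0, 0,0,0,0,0,0,0, 0,0,0,0,0,0,0, 0,0,0,0,0,0,0, 0,0,0,0,0,0,0]' 25
python3 -c "
from h import *
from station import ctrl
st(ctrl.get_obs(),np.load('p.npy'))"
```

```text
t: 4.95
tool_pos: [0.4633, 0.0681, 0.1015]
tool_rot: [2.515, 1.879, 0.004]
contact_force: [3.2, -1.0, 4.9]
opening: 0.0109
t 4.95 tcp in fixture [-0.0689  0.0004  0.1015] tool y yaw rel fix x -360.09 F [ 3.2 -1.   4.9] M [-0.1  -0.55 -0.04] op 0.0109 q6 0.27
```

```bash
python3 -m jog '[0,0,0,-0.002,0,0,0, 0,0,0,-0.002,0,0,0]'; python3 -m jog '[0,0,0,-0.002,0,0,0, 0,0,0,-0.002,0,0,0]'
python3 -m jog '[0,0,0,-0.001,0,0,0,0,0,0,0,0,0,0]'
python3 -c "
from h import *
from station import ctrl
st(ctrl.get_obs(),np.load('p.npy'))"
```

```text
t: 5.2
tool_pos: [0.4624, 0.0681, 0.1032]
tool_rot: [2.516, 1.88, 0.002]
contact_force: [7.3, -1.8, -5.7]
opening: 0.0112
t: 5.45
tool_pos: [0.4623, 0.0681, 0.1069]
tool_rot: [2.516, 1.88, 0.002]
contact_force: [7.6, -0.3, -6.0]
opening: 0.0117
t: 5.7
tool_pos: [0.4623, 0.0681, 0.1079]
tool_rot: [2.516, 1.88, 0.002]
contact_force: [6.7, -1.2, -6.8]
opening: 0.0112
t 5.7 tcp in fixture [-6.980e-02  1.000e-04  1.079e-01] tool y yaw rel fix x -360.1 F [ 6.7 -1.2 -6.8] M [-0.14 -1.62  0.01] op 0.0112 q6 0.27
```

```bash
python3 -m jog '[0,0,0.001,0,0,0,0, 0,0,0,0,0,0,0]'; python3 -m jog '[0,0,0,-0.001,0,0,0,0,0,0,-0.001,0,0,0]'
python3 -m jog '[0,0,0,-0.001,0,0,0,0,0,0,0,0,0,0]'
python3 -c "
from h import *
from station import ctrl
st(ctrl.get_obs(),np.load('p.npy'))"
```

```text
t: 5.95
tool_pos: [0.4626, 0.068, 0.1074]
tool_rot: [-2.516, -1.88, 0.0]
contact_force: [7.7, -0.7, -6.7]
opening: 0.0113
t: 6.2
tool_pos: [0.4626, 0.068, 0.1094]
tool_rot: [-2.516, -1.88, -0.0]
contact_force: [7.6, -0.8, -6.1]
opening: 0.0114
t: 6.45
tool_pos: [0.4626, 0.068, 0.1104]
tool_rot: [-2.516, -1.88, -0.0]
contact_force: [7.7, -0.4, -7.5]
opening: 0.0115
t 6.45 tcp in fixture [-6.950e-02  1.000e-04  1.104e-01] tool y yaw rel fix x -360.1 F [ 7.7 -0.4 -7.5] M [-0.04 -1.44  0.  ] op 0.0115 q6 0.27
```

```bash
python3 -m jog '[0,0,0.0015,0,0,0,0, 0,0,0,0,0,0,0]'; python3 -m jog '[0,0,0,-0.001,0,0,0,0,0,0,0,0,0,0]'
python3 -c "
from h import *
from station import ctrl
st(ctrl.get_obs(),np.load('p.npy'))"
```

```text
t: 6.7
tool_pos: [0.4632, 0.0678, 0.1101]
tool_rot: [-2.515, -1.879, 0.003]
contact_force: [5.2, 0.2, -6.6]
opening: 0.0113
t: 6.95
tool_pos: [0.4635, 0.0677, 0.1124]
tool_rot: [-2.515, -1.879, 0.003]
contact_force: [2.8, 1.1, -7.9]
opening: 0.0112
t 6.95 tcp in fixture [-0.0686  0.      0.1124] tool y yaw rel fix x -360.09 F [ 2.8  1.1 -7.9] M [ 0.26 -0.57  0.  ] op 0.0112 q6 0.27
```

```bash
python3 -m jog '[0,0,0.0008,-0.001,0,0,0,0,0,0,0,0,0,0]'|egrep 'pos|force'; for i in 1; do python3 -m jog '[0,0,0,-0.001,0,0,0,0,0,0,0,0,0,0]'|egrep 'pos|force'; done
python3 -m jog '[0,0,0,-0.001,0,0,0,0,0,0,0,0,0,0]'|egrep 'pos|force'
```

```text
tool_pos: [0.4641, 0.0675, 0.1136]
contact_force: [-0.7, 1.9, -7.1]
tool_pos: [0.4643, 0.0675, 0.1148]
contact_force: [-1.3, 2.0, -7.9]
tool_pos: [0.4645, 0.0674, 0.1159]
contact_force: [-3.8, 2.2, -8.5]
```

```bash
python3 -m jog '[0,0,-0.0005,-0.001,0,0,0,0,0,0,0,0,0,0]'|egrep 'pos|force'; python3 -m jog '[0,0,0,-0.001,0,0,0,0,0,0,0,0,0,0]'|egrep 'pos|force'
python3 -m jog '[0,0,0,-0.001,0,0,0,0,0,0,0,0,0,0]'|egrep 'pos|force'
```

```text
tool_pos: [0.4644, 0.0674, 0.1172]
contact_force: [-3.8, 2.4, -8.5]
tool_pos: [0.4645, 0.0674, 0.1182]
contact_force: [-3.2, 2.5, -8.7]
tool_pos: [0.4646, 0.0674, 0.1193]
contact_force: [-3.1, 2.7, -8.5]
```

```bash
python3 -m jog '[0,0,-0.0003,-0.0007,0,0,0,0,0,0,0,0,0,0]'|egrep 'pos|force'; python3 -m jog '[0,0,0,-0.0007,0,0,0,0,0,0,0,0,0,0]'|egrep 'pos|force'
```

```text
tool_pos: [0.4645, 0.0675, 0.12]
contact_force: [-3.2, 3.0, -8.5]
tool_pos: [0.4645, 0.0675, 0.1207]
contact_force: [-2.4, 1.5, -7.3]
```

```bash
python3 -m jog '[0,0,0,-0.0007,0,0,0,0,0,0,0,0,0,0]'|egrep 'pos|force'
```

```text
tool_pos: [0.4645, 0.0675, 0.1214]
contact_force: [-2.4, 2.2, -9.7]
```

```bash
python3 -c "
from h import *
from station import ctrl
st(ctrl.get_obs(),np.load('p.npy'))"
```

```text
t 9.2 tcp in fixture [-6.760e-02  1.000e-04  1.214e-01] tool y yaw rel fix x -360.09 F [-2.4  2.2 -9.7] M [ 0.49  0.63 -0.01] op 0.0114 q6 0.27
```

```bash
python3 -m jog '[0,0,0,-0.0007,0,0,0,0,0,0,0,0,0,0]'|egrep 'pos|force'; python3 -m jog '[0,0,0,-0.0007,0,0,0,0,0,0,0,0,0,0]'|egrep 'pos|force'
```

```text
tool_pos: [0.4645, 0.0675, 0.1221]
contact_force: [-3.6, 1.7, -9.5]
tool_pos: [0.4643, 0.0675, 0.1224]
contact_force: [-1.6, 2.8, -11.7]
```

```bash
python3 -m jog '[0,0,0,-0.0007,0,0,0,0,0,0,0,0,0,0]'|egrep 'pos|force'
```

```text
tool_pos: [0.4641, 0.0675, 0.1226]
contact_force: [1.2, 2.0, -17.1]
```

```bash
python3 - <<'E'
from h import *
from station import ctrl
o,w=wcam(ctrl); S=ctrl.get_image("side")
a=cv2.resize(w["image"],(400,300)); b=cv2.resize(S["image"][210:310,300:433],(400,300),interpolation=3)
cv2.imwrite("pics/l1.png",np.hstack([a,b]))
E
```

```text
(no output)
```

View pics/l1.png

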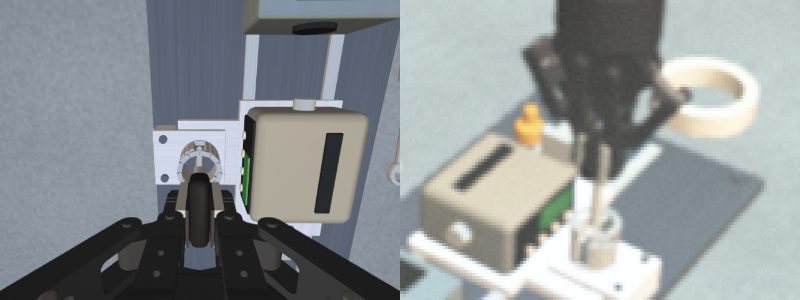

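The hard stop is felt at TCP z≈0.1223. I'll back off about 1 mm, then twist.

```bash
python3 -m jog '[0,0,0,0.0018,0,0,0,0,0,0,0,0,0,0]'|egrep 'pos|force'; python3 -m jog '[0,0,0,0,0,0,-4,0,0,0,0,0,0,-4,0,0,0,0,0,0,0]'|egrep 'pos|force'; python3 -c "
from h import *
from station import ctrl
st(ctrl.get_obs(),np.load('p.npy'))"
```

```text
tool_pos: [0.4645, 0.0675, 0.1224]
contact_force: [-3.6, 3.0, -11.3]
tool_pos: [0.4644, 0.0675, 0.1222]
contact_force: [-3.5, 2.1, -10.6]
t 10.68 tcp in fixture [-6.770e-02  1.000e-04  1.222e-01] tool y yaw rel fix x -352.13 F [ -3.5   2.1 -10.6] M [ 0.55  0.95 -0.  ] op 0.0114 q6 0.13
```

```bash
python3 -m jog '[0,0,0,0.0007,0,0,0,0,0,0,0,0,0,-5,0,0,0,0,0,0,-5,0,0,0,0,0,0,0]'|egrep 'pos|force'; python3 -c "
from h import *
from station import ctrl
st(ctrl.get_obs(),np.load('p.npy'))"
```

```text
tool_pos: [0.4641, 0.0675, 0.1212]
contact_force: [-5.1, 1.4, -8.4]
t 11.18 tcp in fixture [-0.0679  0.      0.1212] tool y yaw rel fix x -342.11 F [-5.1  1.4 -8.4] M [ 0.4   1.11 -0.02] op 0.0111 q6 -0.04
```

```bash
python3 -m jog '[0,0,-0.0007,0,0,0,-6,0,0,0,0,0,0,-6,0,0,0,0,0,0,-6,0,0,0,0,0,0,-6,0,0,0,0,0,0,0]'|egrep 'pos|force'; python3 -c "
from h import *
from station import ctrl
st(ctrl.get_obs(),np.load('p.npy'))"
```

```text
tool_pos: [0.4634, 0.0674, 0.1212]
contact_force: [-5.3, 2.1, -9.2]
t 11.8 tcp in fixture [-0.0686 -0.0003  0.1212] tool y yaw rel fix x -318.11 F [-5.3  2.1 -9.2] M [0.36 1.07 0.01] op 0.0117 q6 -0.46
```

```bash
python3 -m jog '[0,0,0,0,0,0,-6,0,0,0,0,0,0,-6,0,0,0,0,0,0,-6,0,0,0,0,0,0,-6,0,0,0,0,0,0,0]'|egrep 'pos|force'; python3 -c "
from h import *
from station import ctrl
st(ctrl.get_obs(),np.load('p.npy'))"
```

```text
tool_pos: [0.4628, 0.067, 0.1208]
contact_force: [-6.3, 1.1, -9.0]
t 12.43 tcp in fixture [-0.069  -0.0008  0.1208] tool y yaw rel fix x -294.1 F [-6.3  1.1 -9. ] M [ 0.14  1.3  -0.02] op 0.0114 q6 -0.88
```

```bash
python3 -m jog '[0,0,0,0,0,0,-5,0,0,0,0,0,0,-4.2,0,0,0,0,0,0,0]'|egrep 'pos|force'; python3 -c "
from h import *
from station import ctrl
st(ctrl.get_obs(),np.load('p.npy'))"; python3 -m jog '[0,0,0,0.001,0,0,0,0,0,0,0.001,0,0,0,0,0,0,0,0,0,0]'|egrep 'pos|force';python3 -m jog '[0,0,0,0.001,0,0,0,0,0,0,0,0,0,0]'|egrep 'pos|force';  python3 -c "
from h import *
from station import ctrl
st(ctrl.get_obs(),np.load('p.npy'))"
```

```text
tool_pos: [0.4627, 0.0668, 0.1207]
contact_force: [-6.9, 0.7, -8.8]
t 12.8 tcp in fixture [-0.0691 -0.0011  0.1207] tool y yaw rel fix x -284.91 F [-6.9  0.7 -8.8] M [ 0.03  1.44 -0.02] op 0.0111 q6 -1.04
tool_pos: [0.4627, 0.0668, 0.1187]
contact_force: [-7.5, -0.0, -7.9]
tool_pos: [0.4627, 0.0668, 0.1178]
contact_force: [-7.5, -0.7, -8.8]
t 13.43 tcp in fixture [-0.0691 -0.0011  0.1178] tool y yaw rel fix x -284.93 F [-7.5 -0.7 -8.8] M [ 0.04  1.45 -0.01] op 0.0112 q6 -1.04
```

```bash
python3 -m jog '[0,0,0,0.0007,0,0,0,0,0,0,0,0,0,0]'|egrep 'pos|force'; python3 -m jog '[0,0,0,0.0005,0,0,0,0,0,0,0,0,0,0]'|egrep 'pos|force'
```

```text
tool_pos: [0.4627, 0.0668, 0.1173]
contact_force: [-8.2, 0.4, -8.4]
tool_pos: [0.4628, 0.0668, 0.1171]
contact_force: [-8.1, -0.7, -6.2]
```

```bash
python3 -m jog '[0,0,0,0.0005,0,0,0,0,0,0,0,0,0,0]'|egrep 'pos|force'; python3 -m jog '[0,0,0,0.0003,0,0,0,0,0,0,0,0,0,0]'|egrep 'pos|force'; python3 -c "
from h import *
from station import ctrl
st(ctrl.get_obs(),np.load('p.npy'))"
```

```text
tool_pos: [0.4629, 0.0668, 0.117]
contact_force: [-9.2, -0.6, -3.7]
tool_pos: [0.463, 0.0668, 0.1169]
contact_force: [-9.5, 0.1, -3.3]
t 14.43 tcp in fixture [-0.0688 -0.001   0.1169] tool y yaw rel fix x -284.94 F [-9.5  0.1 -3.3] M [-0.03  1.83 -0.03] op 0.0115 q6 -1.04
```

It's seated on the notch floor and carrying most of the spring load. Letting go and rising.

```bash
python3 -m jog '[0.5,0,0,0,0,0,0,0.5,0,0,0,0,0,0,0.5,0,0,0,0,0,0]'|egrep 'pos|force|open'; python3 -m jog '[0.5,0,0,-0.04,0,0,0,0.5,0,0,-0.05,0,0,0,0.5,0,0,-0.02,0,0,0,0.5,0,0,0,0,0,0]'|egrep 'pos|force'; python3 - <<'E'
from h import *
from station import ctrl
p=np.load("p.npy");o,w=wcam(ctrl); print(st(o,p).round(3)); S=ctrl.get_image("side");cv2.imwrite("pics/sraw.png",S["image"]);cv2.imwrite("pics/wraw.png",w["image"])
a=cv2.resize(w["image"],(400,300)); b=cv2.resize(S["image"][210:310,300:433],(400,300),interpolation=3)
cv2.imwrite("pics/l2.png",np.hstack([a,b]))
for n in ["handle"]:print(n,[(round(d["p"],2),[round(float(x)) for x in d["box"]]) for d in ctrl.boxes_of(n,w)[:2]])
for z in (.019,.022,0): print(proj(w,f2w(p,[[-.07,0,.125+z]])).round(0),proj(S,f2w(p,[[-.07,0,.125+z]])).round(1))
E
```

```text
tool_pos: [0.4657, 0.0673, 0.1181]
contact_force: [0.5, 0.2, 1.2]
opening: 0.0428
tool_pos: [0.465, 0.0674, 0.2279]
contact_force: [-0.4, 0.3, -0.4]
t 15.3 tcp in fixture [-6.700e-02  2.000e-04  2.279e-01] tool y yaw rel fix x -284.89 F [-0.4  0.3 -0.4] M [ 0.05 -0.05  0.01] op 0.043 q6 -1.04
[[-0.855  0.519  0.004]
 [ 0.519  0.855 -0.   ]
 [-0.004  0.002 -1.   ]]
handle [(0.94, [315, 233, 21, 84])]
[[316. 246.]] [[366.5 260.6]]
[[316. 247.]] [[366.5 259.5]]
[[316. 237.]] [[365.9 267.4]]
```

View pics/l2.png

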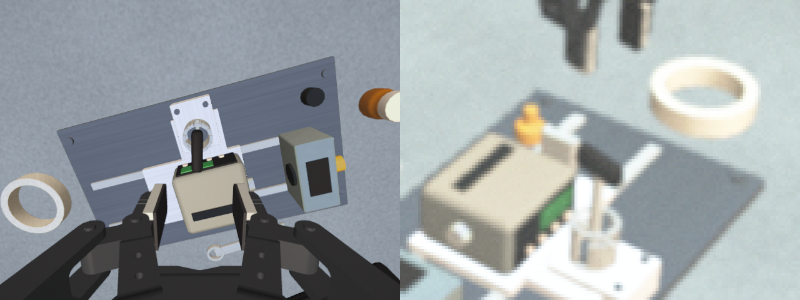

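The plunger is parked: the bar is turned and raised, with nothing holding it (side view, raised bar at about (600,165)). Next I rotate the tool back, shut it, and go behind the push tab. First, the nozzle clearance.

```bash
python3 -m jog '[0,0,0,0,0,0,9.4,0,0,0,0,0,0,9.4,0,0,0,0,0,0,9.4,0,0,0,0,0,0,9.4,0,0,0,0,0,0,9.4,0,0,0,0,0,0,9.4,0,0,0,0,0,0,9.4,0,0,0,0,0,0,9.3,0,-0.045,0.028,0,0,0,0,0,-0.045,0.028,0,0,0,0]' 40|egrep 'pos|force|open'; python3 -m jog '[0,-0.045,0.028,0,0,0,0,0,0,0,0,0,0,0,0,0,0,0,0,0,0]'|egrep 'pos|force'; python3 - <<'E'
from h import *
from station import ctrl
p=np.load("p.npy");o,w=wcam(ctrl); st(o,p);S=ctrl.get_image("side");T=ctrl.get_image("top")
tp=(np.array([578,235])+.5)/4.4-.5+[220,200];sp=(np.array([380,158])+.5)/2.85-.5+[210,190]
r=least_squares(lambda q:np.r_[proj(T,f2w(p,[[q[0],q[1],.044]]))[0]-tp,proj(S,f2w(p,[[q[0],q[1],.044]]))[0]-sp],[0.05,-.1]);print("nozzle",r.x,r.fun)
im=w["image"]
P=[[x,y,.071] for x in(.003,.037) for y in(-.096,-.084)]+[[.02,-.118,.05]]
for u in proj(w,f2w(p,P)):
    cv2.drawMarker(im,tuple(int(x) for x in u),(0,0,255),0,10,1)
cv2.imwrite("pics/w3.png",im)
E
```

```text
tool_pos: [0.4914, -0.0352, 0.2236]
contact_force: [0.6, -0.2, 0.9]
opening: 0.0002
tool_pos: [0.5054, -0.0852, 0.2241]
contact_force: [-0.6, 0.4, 0.2]
t 17.07 tcp in fixture [ 0.0148 -0.1349  0.2241] tool y yaw rel fix x -360.01 F [-0.6  0.4  0.2] M [ 0.   -0.03 -0.01] op -0.0004 q6 -0.03
nozzle [ 0.08119095 -0.13934201] [ 0.44523263 -0.33744231  0.12358735  0.74621573]
```

View pics/w3.png

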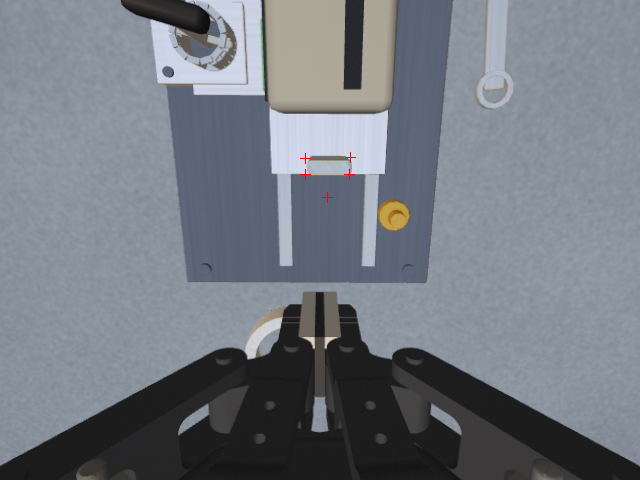

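The tab prediction matches the picture (tab top at columns 306–350, rows 157–175). The nozzle (394,215) is well to the side. Descending and approaching.

```bash
python3 -m jog '[0,0,0.004,0.05,0,0,0,0,0,0,0.05,0,0,0,0,0,0,0.05,0,0,0,0,0,0,0.024,0,0,0,0,0.015,0,0,0,0,0,0,0,0,0,0,0,0]'|egrep 'pos|force'; python3 -m jog '[0,0.005,0,0,0,0,0,0,0.005,0,0,0,0,0,0,0.005,0,0,0,0,0]'|egrep 'pos|force';python3 -m jog '[0,0.005,0,0,0,0,0,0,0.005,0,0,0,0,0]'|egrep 'pos|force';python3 -c "
from h import *
from station import ctrl
st(ctrl.get_obs(),np.load('p.npy'))"
```

```text
tool_pos: [0.5157, -0.0711, 0.0535]
contact_force: [0.1, -1.2, -0.0]
tool_pos: [0.5195, -0.0585, 0.0532]
contact_force: [-0.4, -3.2, 2.0]
tool_pos: [0.522, -0.0486, 0.0524]
contact_force: [-0.1, -1.9, 1.7]
t 18.6 tcp in fixture [ 0.0203 -0.095   0.0524] tool y yaw rel fix x -360.0 F [-0.1 -1.9  1.7] M [-0.49 -0.05 -0.05] op 0.0 q6 0.05
```

```bash
python3 -m jog '[0,0.005,0,0,0,0,0,0,0.005,0,0,0,0,0,0,0.005,0,0,0,0,0,0,0.005,0,0,0,0,0]'|egrep 'pos|force';python3 -m jog '[0,0.004,0,0,0,0,0,0,0.003,0,0,0,0,0,0,0.003,0,0,0,0,0]'|egrep 'pos|force';python3 -c "
from h import *
from station import ctrl
st(ctrl.get_obs(),np.load('p.npy'))"
```

```text
tool_pos: [0.5273, -0.029, 0.052]
contact_force: [1.5, -3.1, 2.2]
tool_pos: [0.5299, -0.0195, 0.0519]
contact_force: [1.5, -2.8, 0.8]
t 19.48 tcp in fixture [ 0.0197 -0.0649  0.0519] tool y yaw rel fix x -359.99 F [ 1.5 -2.8  0.8] M [-0.48 -0.19 -0.01] op -0.0 q6 0.11
```

```bash
python3 -m jog '[0,0.002,0,0,0,0,0,0,0.002,0,0,0,0,0]'|egrep 'pos|force';python3 -m jog '[0,0.0015,0,0,0,0,0,0,0,0,0,0,0,0]'|egrep 'pos|force'; python3 -m jog '[0,0.001,0,0,0,0,0,0,0,0,0,0,0,0]'|egrep 'pos|force'
```

```text
tool_pos: [0.531, -0.0157, 0.0519]
contact_force: [0.1, -1.8, 1.2]
tool_pos: [0.5313, -0.0141, 0.0519]
contact_force: [0.8, -1.2, 0.3]
tool_pos: [0.5315, -0.0133, 0.0519]
contact_force: [-0.6, -1.4, 0.3]
```

```bash
python3 -m jog '[0,0.001,0,0,0,0,0,0,0,0,0,0,0,0]'|egrep 'pos|force';python3 -c "
from h import *
from station import ctrl
st(ctrl.get_obs(),np.load('p.npy'))"
```

```text
tool_pos: [0.5318, -0.0124, 0.0519]
contact_force: [-0.6, -1.6, 0.7]
t 20.48 tcp in fixture [ 0.0195 -0.0575  0.0519] tool y yaw rel fix x -359.99 F [-0.6 -1.6  0.7] M [-0.38  0.06 -0.01] op -0.0002 q6 0.12
```

```bash
python3 -m jog '[0,0.001,0,0,0,0,0,0,0,0,0,0,0,0]'|egrep 'pos|force'; python3 -m jog '[0,0.001,0,0,0,0,0,0,0,0,0,0,0,0]'|egrep 'pos|force'
```

```text
tool_pos: [0.5318, -0.0122, 0.0519]
contact_force: [-1.5, -4.8, 2.2]
tool_pos: [0.5318, -0.0122, 0.0519]
contact_force: [-3.5, -9.2, 1.7]
```

```bash
python3 -m jog '[0,0.0008,0,0,0,0,0,0,0,0,0,0,0,0]'|egrep 'pos|force'
```

```text
tool_pos: [0.5318, -0.0122, 0.0519]
contact_force: [-4.4, -11.3, 2.9]
```

```bash
python3 -m jog '[0,0.0008,0,0,0,0,0,0,0,0,0,0,0,0]'|egrep 'pos|force'
```

```text
tool_pos: [0.5318, -0.0122, 0.0519]
contact_force: [-5.2, -14.8, 3.2]
```

The carriage is firmly home (about 15 N, no further motion). Backing off and rising.

```bash
python3 -m jog '[0,-0.005,0,0,0,0,0,0,-0.015,0,0,0,0,0,0,-0.02,0,0,0,0,0,0,0,0,-0.05,0,0,0,0,0,0,-0.05,0,0,0,0,0,0,-0.05,0,0,0,0,0,0,0,0,0,0,0,0,0,0,0,0,0]'|egrep 'pos|force'; python3 - <<'E'
from h import *
from station import ctrl
p=np.load("p.npy");o,w=wcam(ctrl); st(o,p);S=ctrl.get_image("side")
im=w["image"]
P=[[x,y+.052,.071] for x in(.003,.037) for y in(-.096,-.084)]
for u in proj(w,f2w(p,P)): cv2.drawMarker(im,tuple(int(x) for x in u),(0,0,255),0,10,1)
b=cv2.resize(S["image"][220:370,260:400],(448,480),interpolation=3)
cv2.imwrite("pics/f.png",np.hstack([im[:,120:470],b]))
E
```

```text
tool_pos: [0.5214, -0.0474, 0.2014]
contact_force: [0.1, 0.0, -0.3]
t 22.48 tcp in fixture [ 0.0194 -0.0941  0.2014] tool y yaw rel fix x -359.99 F [ 0.1  0.  -0.3] M [-0.02 -0.03  0.01] op -0.0 q6 0.05
```

View pics/f.png

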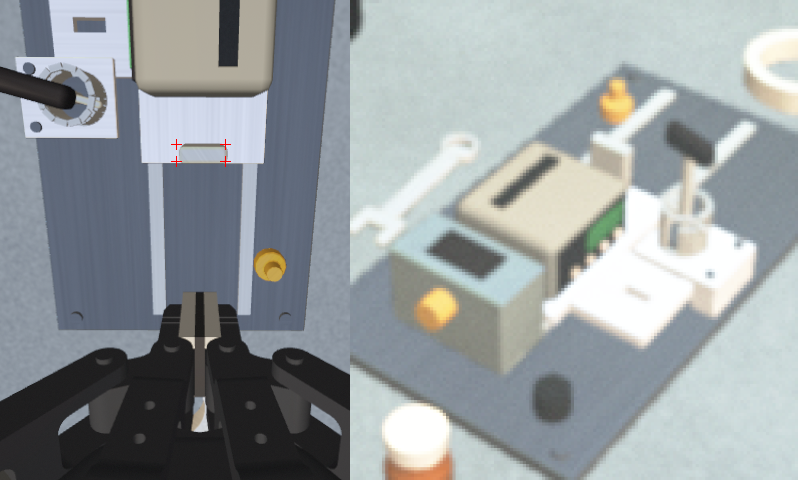

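The tab (crop columns 178–227, rows 145–162) matches the prediction for 52 mm of travel to within a pixel or so. The side view shows the monitor against the port, the plunger still up and turned, and the bystanders in view still in place. Handing in.

```bash
python3 -c "
from station import ctrl
print(ctrl.finish_job())"
```

```text
the job is handed in; nothing more can be done
None
```

The plunger is parked in its rest notch, the carriage with its monitor is fully home against the test port, and I've handed the job in. It took about 22.5 s of robot time.

- **Plunger:** I pulled it up until I felt the hard stop at about 21 mm, where the wrist read 17.1 N. I then eased off about 1 mm, turned it 75° anticlockwise with almost no torque, and lowered it about 3 mm into the notch before letting go. The 17.1 N includes roughly 9 N of spring and weight, so the lugs should have been below their 18 N limit.
- **Carriage:** It slid with about 2–3 N until it stopped firmly. I pressed it home with about 16 N, under the 25 N limit, and then backed the tool off.

**Last checks:** The final pictures show the push tab where 52 mm of travel should put it, to within a pixel or so. The plunger is still up and turned with nothing touching it. The bystanders I could see have not moved, but I only judged this by eye and did not check the adapter and sampler. The tool reads about zero force.

**Disagreements:**
- By the arm's own position, the travel came out 1–2 mm short of 52 mm, which is within the calibration error.
- The wrist showed a sideways force of up to about 9.5 N while holding the handle. It came from slight misalignment and vanished on release.

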